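# Nudge the board carrier onto the test jig's locating pins

### The job

The plate that carries the circuit board has been laid on the test jig beside its place, so it is propped up on the jig's two locating pins. Push the plate sideways with your fingertips until both of its holes drop over the pins and it lies flat on the jig all over, then move clear. Do not lift or tip up the plate, and leave the other things on the bench where they are.

Things in the scene. Friction and masses are not known exactly. Their poses are not given: they have to be found in the camera images.
- jig: Test jig fixed to the bench: grey case with a bare, level aluminium top, 170 (x) x 220 (y) x 45 mm high, turned by up to 20 degrees. Origin at the centre of its underside, z up; at zero yaw its x points away from the robot, its y to the robot's left. Only two steel pins stand up from the top face, near its robot side at x = -41, y = +70 and -70 mm, hidden under the plate at the start.
- jig_top (a point): Centre of the jig's top face (45 mm above the jig's origin). Home, the plate's underside lies on this face, centred on this point and square to it, with a 20 mm margin of aluminium all round; the pins then stop it from sliding on.
- pin_left (a point): Foot of the pin at the jig's +y end, on its axis, level with the top face. Each pin is 8 mm in diameter and straight for 3.5 mm, then bullet-nosed, 9 mm high in all.
- pin_right (a point): Foot of the pin at the jig's -y end, likewise.
- carrier: Loose black square-edged plate, 130 (x) x 180 (y) x 6 mm thick, 0.2 to 0.4 kg, with a green circuit board clipped on top (nothing rises over 6 mm above the plate). Origin at the centre of its underside; its axes run like the jig's when home. Two steel-rimmed through holes near its robot-side edge, at x = -41, y = +70 and -70 mm. It slides when an edge is pushed with 1 to 4 N.
- carrier_top (a point): Centre of the plate's upper face (6 mm above its origin). At the start the plate is 10 to 26 mm too far along the jig's -x (towards the robot), up to 20 mm to either side, up to 6 degrees askew; its robot-side part is propped on the pin noses and its far edge rests on the jig's top, so it leans 5 to 7 degrees.
- hole_round (a point): Centre of the round hole (9 mm diameter, so 0.5 mm play) at the plate's +y end, on its underside; it belongs over pin_left. A hole falls over its pin of itself once within about 2 mm of it.
- hole_slot (a point): Centre of the slotted hole (9 mm along x, 13 mm along y) at the plate's -y end, on its underside; it belongs over pin_right.
- spool: Bystander, leave alone: white-flanged solder spool standing on end, 54 mm diameter, 36 mm high.
- syringe: Bystander, leave alone: small clear flux syringe lying down, 145 mm long, 30 mm wide at its flange.
- cutters: Bystander, leave alone: small flush cutters with red handles lying flat, 115 mm long.
- screwdriver: Bystander, leave alone: red-handled screwdriver lying down, 170 mm long.
- tape_roll: Bystander, leave alone: amber tape roll lying flat, 76 mm diameter, 19 mm high.
- cleaner: Bystander, leave alone: white plastic cleaner bottle standing, 52 mm diameter, 130 mm high.
- calliper: Bystander, leave alone: digital calliper lying flat, 200 mm long.

How it is judged:
By the outcome, as a careful person would: the job done as asked, in the order asked, and still so for the second after the job is handed in, with the robot touching nothing.
It also fails if it takes over 61 s, if anything falls off the work surface, if the arm or the gripper's body presses on something with over 40 N, if the wrist force passes 120 N, or if a joint passes its speed limit or range.

### The arm

A 6-joint arm with a two-finger parallel gripper is mounted at the origin on the work surface. World frame = base frame: x ahead of the robot, y to its left, z up, the work surface at z = 0. Lengths are in mm, angles in rad, forces in N, time in s.
With the tool pointing down it reaches from about 300 to 775 mm from the base axis. Payload 14.6 kg.
Tool frame: the origin (TCP) lies midway between the tips of the shut fingers; the grasp point (between the pads) lies manip.grasp_offset behind it (manip.grasp_offset is the distance from the TCP to the grasp point, in mm); z points along the fingers, y is the direction in which the jaws open and shut (so a half turn about z gives the same grasp; the last joint's range is limited). The gripper opens to 94 mm and grips with 3 to 60 N. Pads are 16 mm wide; open, the fingers measure 119 mm over their backs; the gripper's body (75 mm by 177 mm) begins 78 mm behind the grasp point.
Start: joints at [-1.316, 0.3, 1.521, -0, 1.321, -0.067], TCP at [173.944, -521.759, 205.446] pointing down, gripper open.
Joint ranges: [-3.03, 3.03], [-0.79, 2.21], [0.23, 2.52], [-1.04, 4.18], [0, 3.07], [-2.55, 2.55]. Speed limits (rad/s): [2.22, 2.22, 2.57, 3.14, 3.14, 3.14].

### API

Orientations are given as [roll, pitch, yaw] about the fixed x, y, z axes, in that order (R = Rz(yaw) Ry(pitch) Rx(roll)).
In Python, from cell import monitor, vision, order, manip gives the robot as it stands.
- The arm moves only by the shell command python3 -m jog 'ROWS' [FORCE]. ROWS is JSON, a list of rows, each a list of 7 numbers: the shift along the tool's x, y, z in cm, then the turn, a rotation vector about the tool's x, y, z in rad, then the opening in per cent of the stroke, from 0 (shut) to 100 (fully open). In form: [[tx, ty, tz, rx, ry, rz, jaw], ...]. A call has 1 to 8 rows; each row shifts and turns the commanded pose from where the row before left it, along the tool's axes as they then stand; what a row does not reach is not made up. A row lasts 1/10 s, in which the tool goes at most 50 mm and 8.59 degrees, less where a joint would pass 70% of its speed; a pose out of reach is approached as far as the arm can. A call is refused whole if a number of a shift passes 5 or a number of a turn 0.15, either way. A call with a gripper value outside its range is refused whole. The fingers move at their own pace and stop on an object; FORCE is the grip in N (left out, the last holds). Time passes only in rows, so rows that do not move let the fingers close. It gives the time, the measured TCP pose, the force and the opening at its end, in the units of the state.
- monitor.read_state(): the state, without advancing time (a new reading comes with each control period).
- vision.camera(name): name is "side" or "top" or "wrist"; returns a dict with "color" (480x640x3 uint8, blue, green, red), "fx", "fy", "cx", "cy" (pixels), "cam_to_world" (4x4, takes a point from camera to world coordinates); the wrist camera has in their place "tool_from_camera" (4x4, takes a point from camera to tool coordinates, whose origin is the TCP and whose axes are the flange's). Camera axes: x right, y down, z forward; pixel columns grow to the right and rows downward; lengths in mm; the calibration is good to about 2 mm. A picture is of the moment at which its call begins: read the wrist's pose just before it. There is no depth.
- order.sign_off(): hands the job in, once; it reports no verdict.
The state is a dict: "clock": time; "joints": joint angles; "qd": joint speeds; "effort": joint torques, N m; "eef_pos": TCP position; "eef_rot": TCP orientation; "wrist_force": force on the tool from outside, world axes, zero at the start; "moment": the same for the moment, N m; "finger_gap": finger opening in mm.
Only numpy, scipy, OpenCV 4.12 (cv2) and the standard library are available. Lean on these libraries where they do the work, as an engineer would, in place of code of your own. Each camera call takes 0.05 s, during which the arm holds its last target.

## Working session

There is one attempt and no reset: what is moved stays moved. The work goes in short steps, Python scripts to look and compute and a shell command to move; the robot and the scene stay as the last step left them, time stands still between calls to the robot, and variables do not carry over. Pictures are saved under pics/ and viewed, and the job is handed in when it is done.

```bash
ls; mkdir -p pics
python3 - <<'E'
from cell import monitor, vision, order, manip
import cv2
print(monitor.read_state(), manip.grasp_offset)
for n in ["side","top","wrist"]:
    c=vision.camera(n); cv2.imwrite(f"pics/{n}0.png",c["color"])
    print(n,{k:(v.tolist() if hasattr(v,'tolist') else v) for k,v in c.items() if k!="color"})
E
```

```text
pics
{'clock': 0.0, 'joints': array([-1.31560425e+00,  3.00476842e-01,  1.52159028e+00,  1.33891717e-05,
        1.32068465e+00, -6.66177186e-02]), 'qd': array([-0.00201472, -0.00144067,  0.00026533, -0.00154708,  0.00016552,
       -0.00044627]), 'effort': array([-1.40032909e-03, -5.31808019e+01, -3.52734518e+01,  7.07320590e-02,
        2.44048942e-02, -1.07267044e-04]), 'eef_pos': array([ 173.88101414, -521.51359253,  204.87928441]), 'eef_rot': array([-3.14043696e+00, -9.01012359e-05,  3.21806419e-01]), 'wrist_force': array([ 0.4464662 , -1.56325785, -0.40051116]), 'moment': array([-0.04154162, -0.0002647 , -0.01443605]), 'finger_gap': 94.20617243670327} 18.8
side {'fx': 619.6249419811886, 'fy': 619.6249419811886, 'cx': 318.60894637535995, 'cy': 240.81763988330195, 'cam_to_world': [[0.9908319685779983, -0.08118459646516231, 0.10798644054064092, 360.2685137626333], [-0.1350659520369961, -0.61320697046264, 0.7782894063112838, -1264.2096831144959], [0.003032926670478135, -0.785739315977519, -0.6185503445015545, 1065.8644611792495], [0.0, 0.0, 0.0, 1.0]]}
top {'fx': 514.3660170014593, 'fy': 514.3660170014593, 'cx': 320.08572985548034, 'cy': 242.19776245472804, 'cam_to_world': [[-0.007383563892121146, -0.9884577702787873, 0.1513166195754413, 344.4437066922106], [-0.9999461765322374, 0.008401327203868663, 0.006087835393065556, 1.6531066358735258], [-0.007288828630890414, -0.15126352526865616, -0.9884665997900426, 1272.4768803953316], [0.0, 0.0, 0.0, 1.0]]}
wrist {'fx': 359.9869661785406, 'fy': 359.9869661785406, 'cx': 318.66003734599457, 'cy': 243.38324864444357, 'tool_from_camera': [[-0.0008090874163711031, -0.9686860431407518, -0.24828752526428743, 71.56264866258365], [0.9999996246935395, -0.0007068266546166992, -0.0005010078429674718, 0.7790149654332001], [0.0003098230641210019, -0.24828783743951674, 0.9686862514711745, -179.48878148135276], [0.0, 0.0, 0.0, 1.0]]}
```

View pics/top0.png

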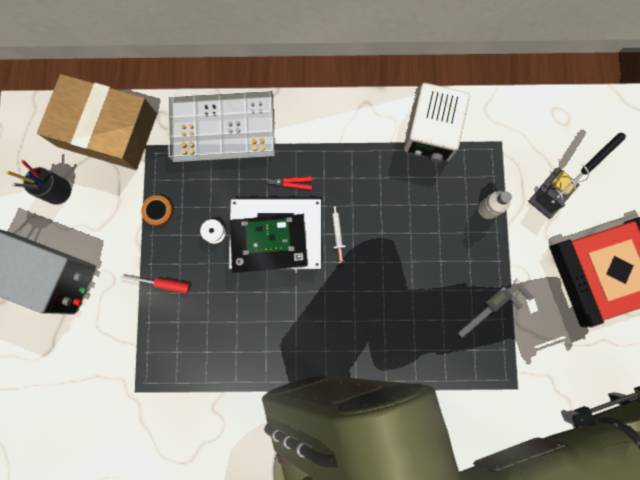

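View pics/side0.png

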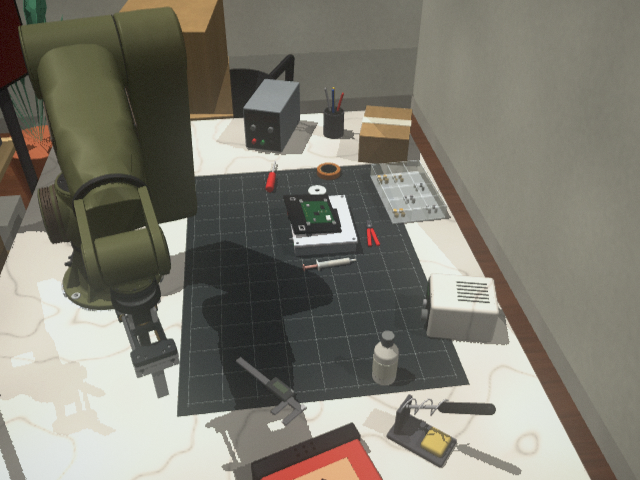

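```bash
cat > h.py <<'E'
import numpy as np, cv2
from scipy.spatial.transform import Rotation as R
from cell import monitor, vision, order, manip
def ray(c,uv,T=None):
    T=np.array(c["cam_to_world"]) if T is None else T
    d=T[:3,:3]@np.array([(uv[0]-c["cx"])/c["fx"],(uv[1]-c["cy"])/c["fy"],1])
    return T[:3,3],d
def atz(c,uv,z,T=None):
    o,d=ray(c,uv,T); return o+d*(z-o[2])/d[2]
def proj(c,p,T=None):
    T=np.array(c["cam_to_world"]) if T is None else T
    q=np.linalg.inv(T)@np.append(p,1); return np.array([c["fx"]*q[0]/q[2]+c["cx"],c["fy"]*q[1]/q[2]+c["cy"]])
def wristT(c,s):
    T=np.eye(4);T[:3,:3]=R.from_euler('xyz',s["eef_rot"]).as_matrix();T[:3,3]=s["eef_pos"]
    return T@np.array(c["tool_from_camera"])
E
python3 - <<'E'
from h import *
c=vision.camera("top")
im=c["color"]
cv2.imwrite("pics/topc.png",cv2.resize(im[180:290,190:360],None,fx=4.6,fy=4.6,interpolation=cv2.INTER_CUBIC))
for uv in [(230,198),(321,198),(321,269),(230,269)]: print(atz(c,uv,45).round())
print(atz(c,(213,232),36),atz(c,(338,235),15))
print(R.from_euler('xyz',monitor.read_state()["eef_rot"]).as_matrix().round(3))
E
```

```text
[644. 229.  45.]
[642.   6.  45.]
[467.   8.  45.]
[469. 226.  45.]
[561.15334525 270.70073178  36.        ] [554.60623697 -35.12498071  15.        ]
[[ 0.949  0.316 -0.   ]
 [ 0.316 -0.949  0.001]
 [ 0.    -0.001 -1.   ]]
```

View pics/topc.png

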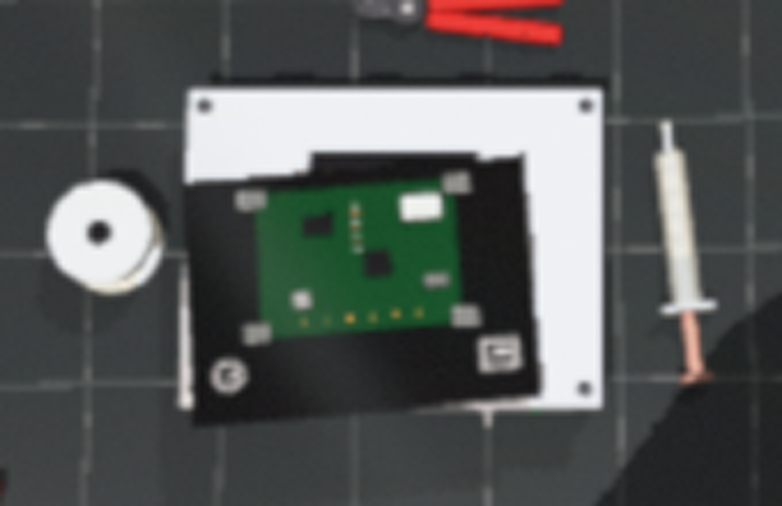

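View pics/wrist0.png

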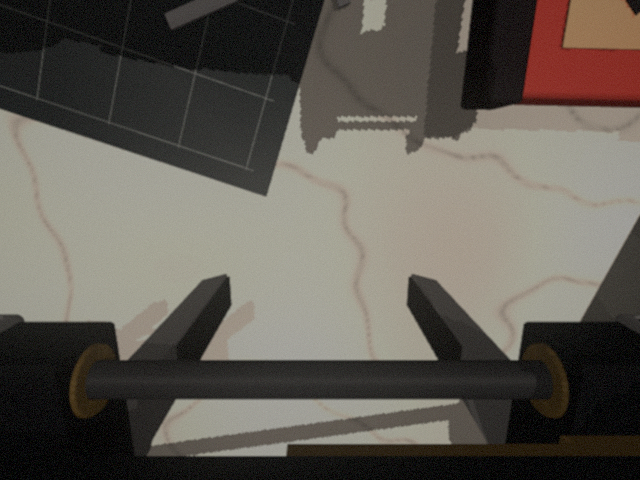

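```bash
python3 -m jog '[[0,0,-2,0,0,0.107,100],[0,0,-2,0,0,0.107,100],[0,0,-2,0,0,0.107,100],[1.6,-3.9,0,0,0,0,100],[1.6,-3.9,0,0,0,0,100],[1.6,-3.9,0,0,0,0,100],[1.6,-3.9,0,0,0,0,100],[1.6,-3.9,0,0,0,0,100]]'; python3 -m jog '[[1.6,-3.9,0,0,0,0,100],[1.6,-3.9,0,0,0,0,100],[1.6,-3.9,0,0,0,0,100],[1.6,-3.9,0,0,0,0,100],[1.6,-3.9,0,0,0,0,100],[1.6,-3.9,0,0,0,0,100],[1.6,-3.9,0,0,0,0,100],[1.6,-3.9,0,0,0,0,100]]'
```

```text
clock: 1.0
eef_pos: [254.0, -325.0, 265.3]
eef_rot: [-3.142, -0.0, 0.0]
wrist_force: [0.3, -0.5, -0.8]
finger_gap: 94.0
clock: 1.8
eef_pos: [381.8, -12.8, 265.6]
eef_rot: [3.141, -0.001, 0.001]
wrist_force: [0.7, -0.9, -0.9]
finger_gap: 93.8
```

```bash
python3 -m jog '[[1.7,-3.2,0,0,0,0,100],[1.7,-3.2,0,0,0,0,100],[1.7,-3.2,0,0,0,0,100],[1.7,-3.2,0,0,0,0,100],[0,0,0,0,0,0,100]]'
python3 - <<'E'
from h import *
s=monitor.read_state();c=vision.camera("wrist");cv2.imwrite("pics/w1.png",c["color"])
np.savez("pics/w1.npz",p=s["eef_pos"],r=s["eef_rot"]);print(s["eef_pos"],s["eef_rot"])
E
```

```text
clock: 2.3
eef_pos: [450.2, 116.1, 264.8]
eef_rot: [-3.141, 0.001, 0.004]
wrist_force: [-0.4, -0.1, 0.4]
finger_gap: 93.8
[450.21922497 116.11135555 264.801987  ] [-3.14135826e+00  1.00172371e-03  3.68511615e-03]
```

View pics/w1.png

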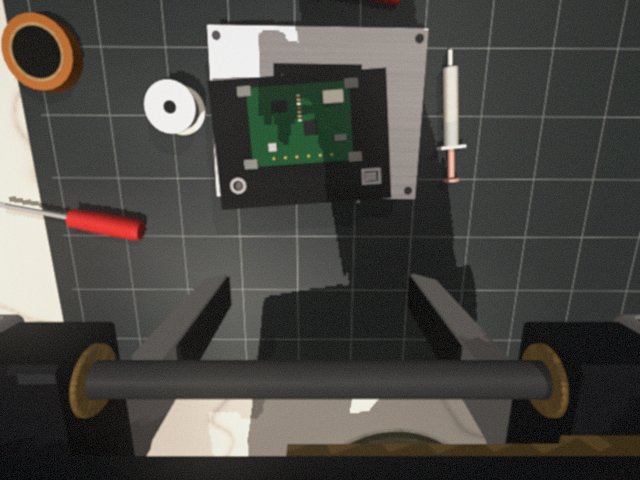

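Run:
```python
import cv2
im=cv2.imread("pics/w1.png")
cv2.imwrite("pics/w1a.png",cv2.resize(im[15:115,200:330],None,fx=6,fy=6,interpolation=cv2.INTER_CUBIC))
cv2.imwrite("pics/w1b.png",cv2.resize(im[15:115,310:440],None,fx=6,fy=6,interpolation=cv2.INTER_CUBIC))
cv2.imwrite("pics/w1c.png",cv2.resize(im[120:220,200:330],None,fx=6,fy=6,interpolation=cv2.INTER_CUBIC))
cv2.imwrite("pics/w1d.png",cv2.resize(im[120:220,310:440],None,fx=6,fy=6,interpolation=cv2.INTER_CUBIC))
```

```text
(no output)
```

View pics/w1a.png

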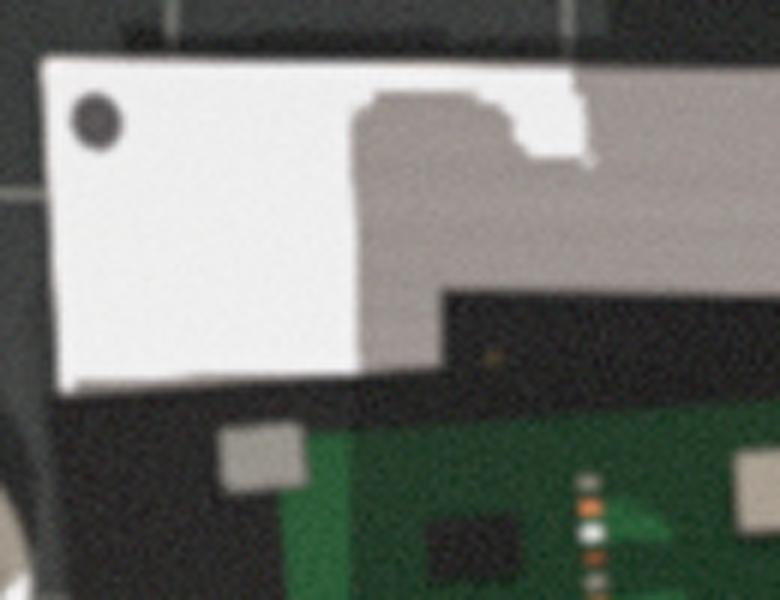

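View pics/w1b.png

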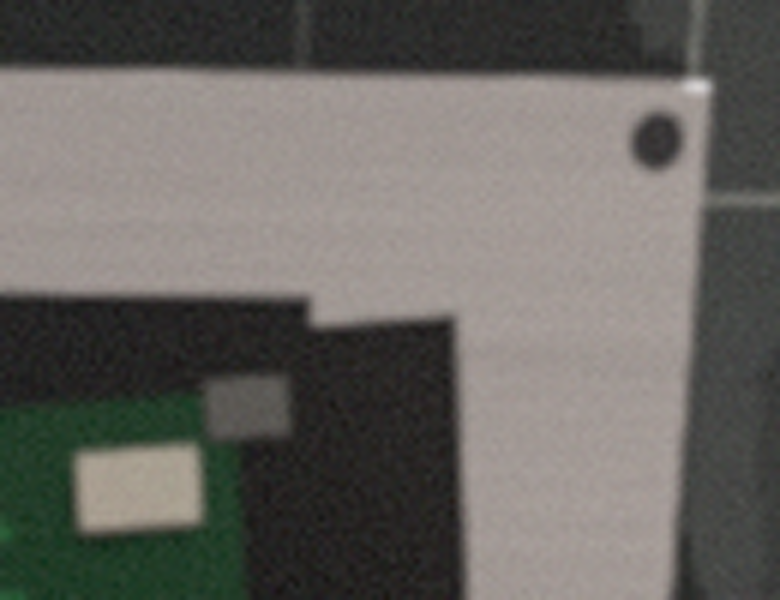

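View pics/w1c.png

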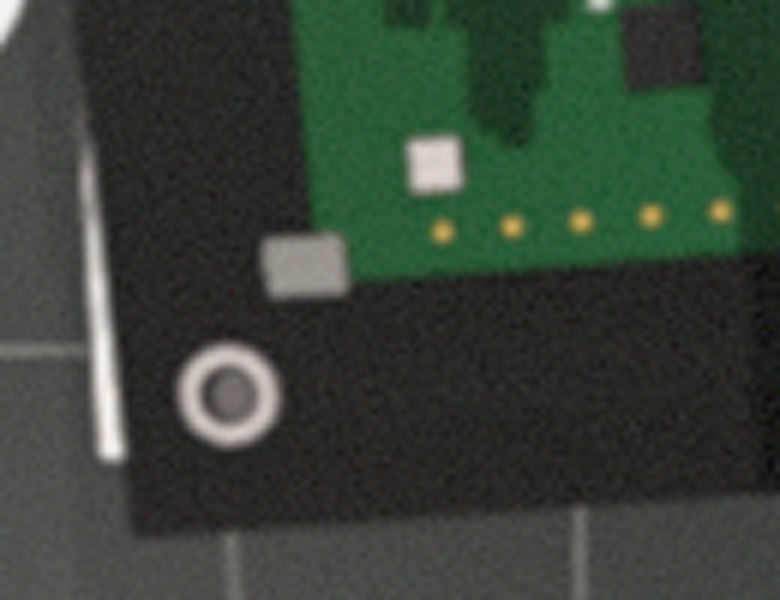

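View pics/w1d.png

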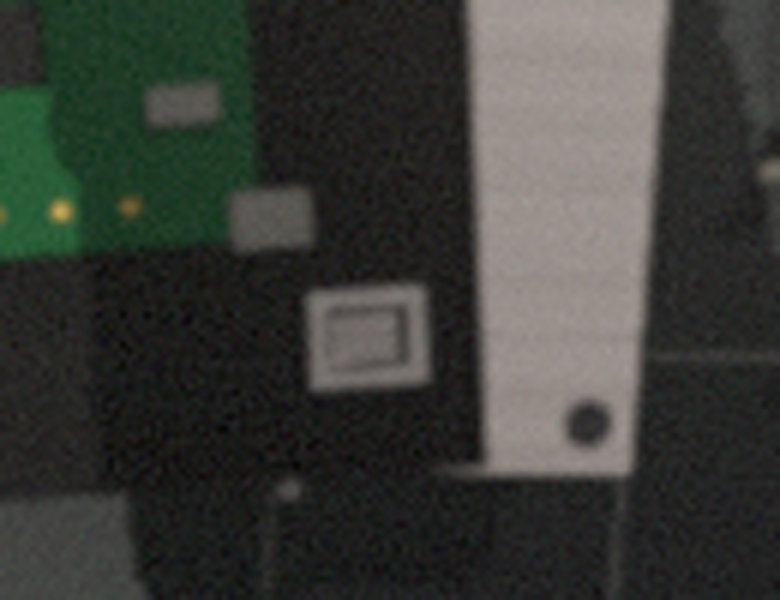

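```bash
cat > fit.py <<'E'
from h import *
from scipy.optimize import least_squares
J=np.array([[85,110,45],[85,-110,45],[-85,-110,45],[-85,110,45]],float)
P=np.array([[65,90,6],[65,-90,6],[-65,90,6],[-65,-90,6],[-41,70,6],[-41,-70,6]],float)
def fitjig(c,T,uv):
    def pts(p): return R.from_euler('z',p[2]).apply(J)+[p[0],p[1],p[3]]
    f=lambda p:np.concatenate([[ (proj(c,q,T)-u) for q,u in zip(pts(p),uv)]]).ravel()
    r=least_squares(f,[555,117,0,0]);return r
def fitplate(c,T,uv,x0,flat=False,mask=None):
    m=np.ones(6,bool) if mask is None else np.array(mask,bool)
    uv=np.array(uv)
    def pts(p): return R.from_rotvec([0,0,p[3]]).apply(R.from_euler('xyz',[p[5] ,p[4],0]).apply(P))+p[:3]
    f=lambda p:np.concatenate([ (proj(c,q,T)-u) for q,u,k in zip(pts(p),uv,m) if k])
    r=least_squares(f,x0);return r,pts(r.x)
E
python3 - <<'E'
from fit import *
c=vision.camera("wrist");z=np.load("pics/w1.npz");T=wristT(c,dict(eef_pos=z["p"],eef_rot=z["r"]))
r=fitjig(c,T,[(207,24.7),(428,29.2),(415.3,198.7),(218.7,196.7)]);j=r.x
print("jig x,y,yaw,z",j.round(4),r.fun.round(2))
uv=[(208.3,80.6),(385.8,68),(222.5,209.2),(390.5,197.2),(238.2,185.5),(371.3,176.3)]
r,p=fitplate(c,T,uv,[540,120,52,0,.1,0]);print("plate",r.x.round(3),r.fun.round(2));print(p.round(1))
Rj=R.from_euler('z',j[2])
rel=Rj.inv().apply(p-[j[0],j[1],45+j[3]]);print("rel jig\n",rel.round(1))
print("yaw rel deg",np.degrees(r.x[3]-j[2]),"lean",np.degrees(r.x[4]))
# top check
t=vision.camera("top")
for uv_ in [(230.2,199.3),(321.0,199.0),(321,268.8)]: print(atz(t,uv_,45).round(1))
print((Rj.apply(J)+[j[0],j[1],0]).round(1))
E
```

```text
jig x,y,yaw,z [ 5.565883e+02  1.172964e+02 -8.500000e-03 -2.073900e+00] [ 0.71  0.96  0.39 -0.77 -0.23  0.02 -1.   -0.24]
plate [5.31707e+02 1.33266e+02 4.97860e+01 7.20000e-02 9.60000e-02 1.40000e-02] [-0.19  0.08  0.05  0.05 -0.2   0.09  0.24  0.34  0.46 -0.25 -0.35 -0.31]
[[590.5 227.7  50.8]
 [603.2  48.1  48.2]
 [461.4 218.3  63.3]
 [474.1  38.8  60.7]
 [486.6 200.1  60.7]
 [496.5  60.5  58.7]]
rel jig
 [[ 32.9 110.6   7.9]
 [ 47.2 -68.8   5.3]
 [-96.1 100.2  20.4]
 [-81.8 -79.2  17.8]
 [-70.7  82.2  17.8]
 [-59.6 -57.3  15.8]]
yaw rel deg 4.625072051259018 lean 5.507735854240631
[640.5 228.5  45. ]
[639.2   6.2  45. ]
[467.9   7.5  45. ]
[[642.5 226.6  45. ]
 [640.6   6.6  45. ]
 [470.7   8.   45. ]
 [472.5 228.   45. ]]
```

```bash
python3 -m jog '[[2,-3.5,0,0,0,0,100],[2,-3.5,0,0,0,0,100],[2,-3.5,0,0,0,0,100],[2,-3.5,0,0,0,0,100],[0,0,0,0,0,-0.142,100],[0,0,0,0,0,-0.142,100],[0,0,0,0,0,-0.142,100],[0,0,0,0,0,-0.142,100]]'; python3 -m jog '[[0,0,0,0,0,-0.142,100],[0,0,0,0,0,-0.142,100],[0,0,0,0,0,-0.142,100],[0,0,0,0,0,-0.142,100],[0,0,0,0,0,-0.142,100],[0,0,0,0,0,-0.142,100],[0,0,0,0,0,-0.142,100],[0,0,0,0,0,0,100]]'; python3 -c "
from h import *
s=monitor.read_state();print(s['joints'],s['eef_pos'],s['eef_rot']);cv2.imwrite('pics/w2.png',vision.camera('wrist')['color'])"
```

```text
clock: 3.25
eef_pos: [529.4, 252.3, 265.7]
eef_rot: [3.141, -0.0, 0.573]
wrist_force: [-0.4, -0.1, -0.3]
finger_gap: 93.8
clock: 4.05
eef_pos: [529.4, 252.3, 265.8]
eef_rot: [3.141, -0.0, 1.564]
wrist_force: [0.7, 0.7, -0.2]
finger_gap: 93.8
[ 3.82369783e-01  3.45781969e-01  1.32157515e+00 -7.05142054e-05
  1.47392881e+00  3.89377824e-01] [529.41044357 252.33778563 265.80360545] [ 3.14128224e+00 -5.15047708e-05  1.56379510e+00]
```

View pics/w2.png

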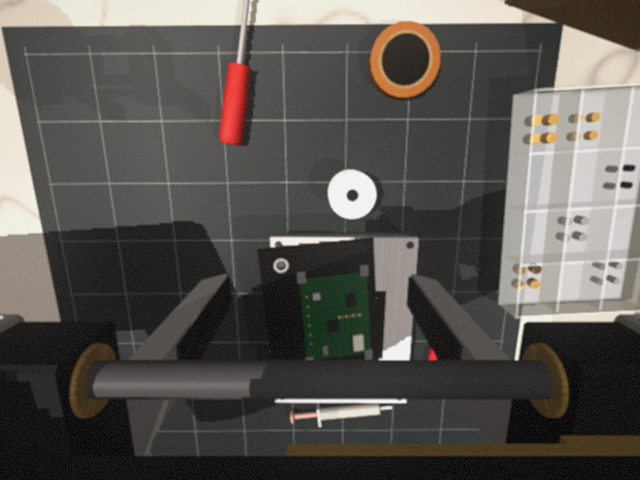

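```bash
python3 -m jog '[[-0.4,0,4,0,0,0,100],[0,0,4,0,0,0,100],[0,0,4,0,0,0,100],[0,0,4,0,0,0,100],[0,0,2,0,0,0,100],[0,0,2,0,0,0,100],[0,0,1.8,0,0,0,100],[0,0,0,0,0,0,100]]';python3 -c "
from h import *
cv2.imwrite('pics/s3.png',cv2.resize(vision.camera('side')['color'][160:280,250:400],None,fx=5,fy=5,interpolation=cv2.INTER_CUBIC));cv2.imwrite('pics/w3.png',vision.camera('wrist')['color'])"
```

```text
clock: 4.9
eef_pos: [528.2, 248.6, 45.4]
eef_rot: [-3.138, 0.001, 1.558]
wrist_force: [-0.4, -0.3, 0.2]
finger_gap: 93.8
```

View pics/s3.png

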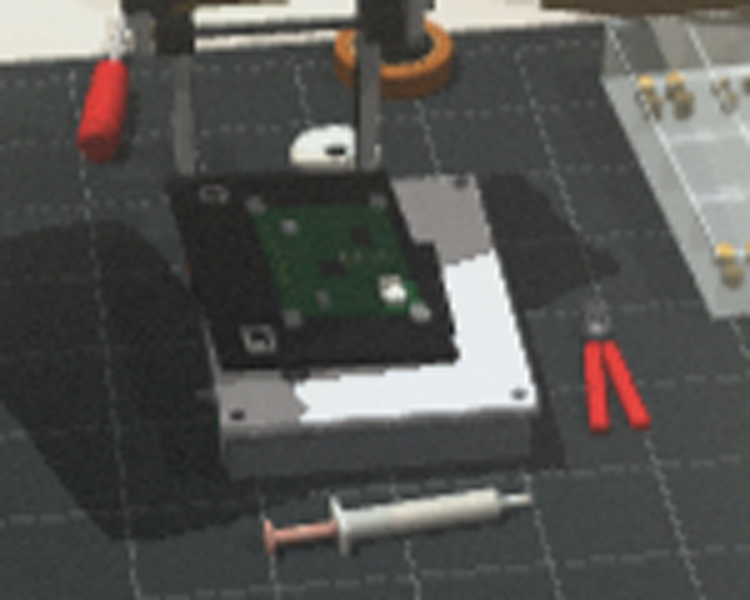

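View pics/w3.png

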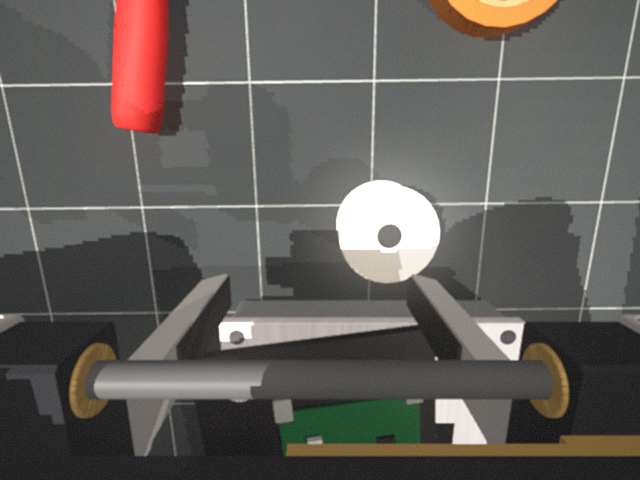

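```bash
python3 -m jog '[[0,0,0,0,0,0,100]]';python3 -m jog '[[0,0,0,0,0,0,100]]'
```

```text
clock: 5.1
eef_pos: [529.9, 249.5, 48.8]
eef_rot: [3.14, -0.001, 1.561]
wrist_force: [-0.1, -0.2, 0.1]
finger_gap: 94.2
clock: 5.2
eef_pos: [529.8, 249.6, 48.6]
eef_rot: [3.14, -0.001, 1.562]
wrist_force: [0.1, -1.2, 0.3]
finger_gap: 94.0
```

```bash
python3 -m jog '[[-0.4,0,0.1,0,0,0,100],[-0.4,0,0,0,0,0,100],[-0.2,0,0,0,0,0,100],[0,0,0,0,0,0,100]]';python3 -m jog '[[-0.2,0,0,0,0,0,100],[-0.2,0,0,0,0,0,100]]';python3 -m jog '[[-0.2,0,0,0,0,0,100],[-0.2,0,0,0,0,0,100]]';python3 -m jog '[[-0.2,0,0,0,0,0,100],[-0.2,0,0,0,0,0,100]]'
python3 -c "
from h import *
cv2.imwrite('pics/s4.png',cv2.resize(vision.camera('side')['color'][160:280,250:400],None,fx=5,fy=5,interpolation=cv2.INTER_CUBIC));cv2.imwrite('pics/t4.png',cv2.resize(vision.camera('top')['color'][180:290,190:360],None,fx=4.6,fy=4.6,interpolation=cv2.INTER_CUBIC))"
```

```text
clock: 5.6
eef_pos: [529.3, 239.2, 46.5]
eef_rot: [-3.142, 0.0, 1.562]
wrist_force: [0.0, -0.0, -0.2]
finger_gap: 93.6
clock: 5.8
eef_pos: [529.3, 235.7, 46.5]
eef_rot: [3.141, -0.0, 1.563]
wrist_force: [1.6, 1.7, 0.1]
finger_gap: 94.5
clock: 6.0
eef_pos: [529.2, 231.5, 46.5]
eef_rot: [3.141, -0.0, 1.563]
wrist_force: [0.3, 2.0, -0.3]
finger_gap: 94.3
clock: 6.2
eef_pos: [529.1, 227.4, 46.4]
eef_rot: [-3.142, -0.0, 1.563]
wrist_force: [0.2, 2.2, -0.5]
finger_gap: 94.1
```

View pics/s4.png

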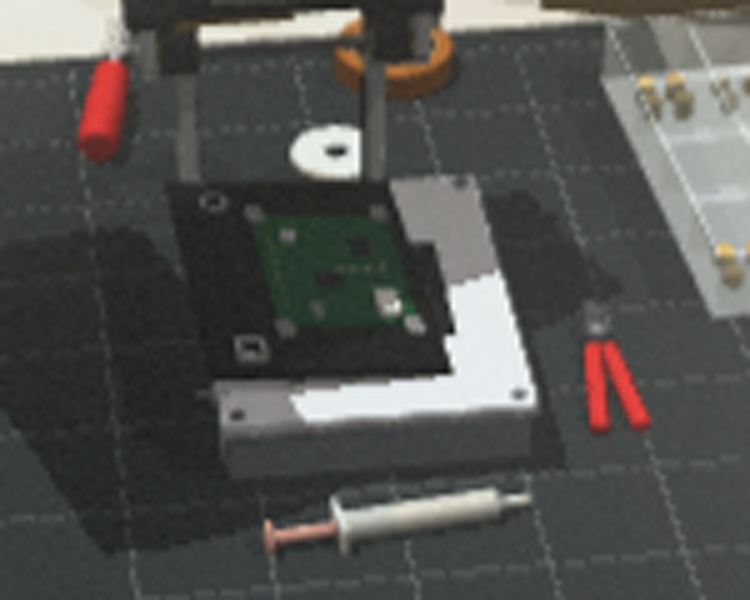

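View pics/t4.png

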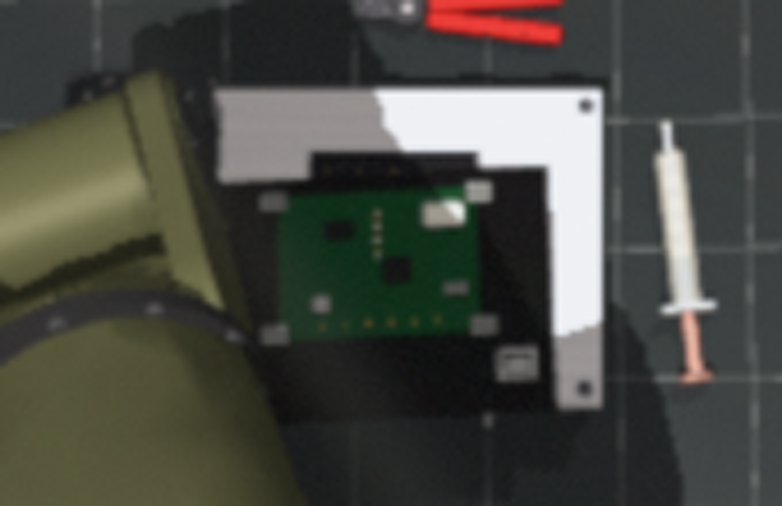

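```bash
python3 -m jog '[[-0.2,0,0,0,0,0,100],[-0.2,0,0,0,0,0,100],[-0.2,0,0,0,0,0,100]]';python3 -m jog '[[-0.2,0,0,0,0,0,100],[-0.2,0,0,0,0,0,100],[-0.1,0,0,0,0,0,100],[0,0,0,0,0,0,100]]'
```

```text
clock: 6.6
eef_pos: [529.1, 221.4, 46.5]
eef_rot: [3.142, -0.0, 1.563]
wrist_force: [1.2, 1.6, -0.1]
finger_gap: 93.9
clock: 7.0
eef_pos: [529.0, 216.2, 46.4]
eef_rot: [-3.141, 0.0, 1.563]
wrist_force: [-0.6, 0.0, -0.6]
finger_gap: 94.2
```

```bash
python3 -m jog '[[1,0,0,0,0,0,100],[1,0,0,0,0,0,100],[0,0,-4,0,0,0,100],[0,0,-4,0,0,0,100],[0,0,-4,0,0,0,100],[0,0,-4,0,0,0,100],[0,0,-4,0,0,0.142,100],[0,0,-2,0,0,0.142,100]]'; python3 -m jog '[[0,0,0,0,0,0.142,100],[0,0,0,0,0,0.142,100],[0,0,0,0,0,0.142,100],[0,0,0,0,0,0.142,100],[0,0,0,0,0,0.142,100],[0,0,0,0,0,0.142,100],[0,0,0,0,0,0.142,100],[0,0,0,0,0,0.142,100]]';  python3 -m jog '[[0,0,0,0,0,0.15,100],[-2,3,0,0,0,0,100],[-2,3,0,0,0,0,100],[-2,3,0,0,0,0,100],[-2,3,0,0,0,0,100],[0,0,0,0,0,0,100],[0,0,0,0,0,0,100]]'
python3 - <<'E'
from h import *
s=monitor.read_state();c=vision.camera("wrist");im=c["color"];cv2.imwrite("pics/w5.png",im)
np.savez("pics/w5.npz",p=s["eef_pos"],r=s["eef_rot"]);print(s["eef_pos"],s["eef_rot"])
for k,(a,b) in dict(a=(15,200),b=(15,310),c=(120,200),d=(120,310)).items():
    cv2.imwrite(f"pics/w5{k}.png",cv2.resize(im[a:a+100,b:b+130],None,fx=6,fy=6,interpolation=cv2.INTER_CUBIC))
E
```

```text
clock: 7.8
eef_pos: [529.5, 237.6, 270.4]
eef_rot: [3.138, -0.003, 1.274]
wrist_force: [-0.0, -0.6, 0.2]
finger_gap: 94.0
clock: 8.6
eef_pos: [529.0, 237.4, 266.5]
eef_rot: [-3.142, 0.0, 0.137]
wrist_force: [0.8, 0.1, -0.3]
finger_gap: 93.8
clock: 9.3
eef_pos: [448.5, 117.5, 267.0]
eef_rot: [-3.141, -0.001, -0.008]
wrist_force: [-0.7, -0.3, 0.8]
finger_gap: 94.0
[448.47874242 117.4655918  266.98343975] [-3.14126312e+00 -1.01140724e-03 -7.72251361e-03]
```

View pics/w5.png

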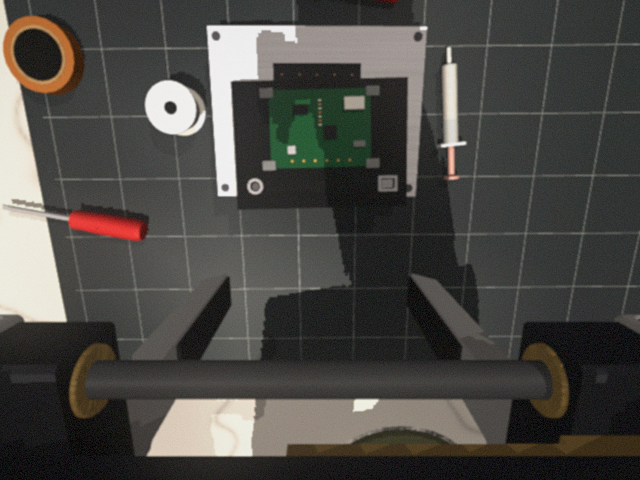

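View pics/w5a.png

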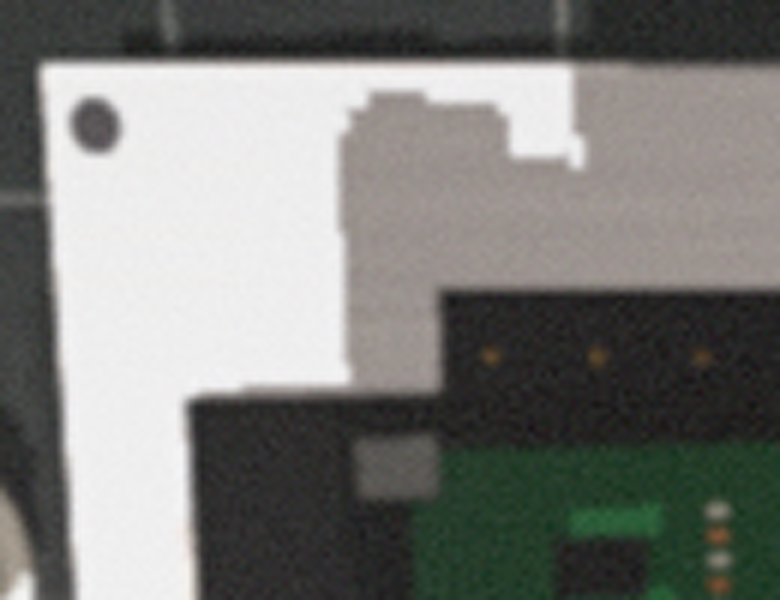

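View pics/w5b.png

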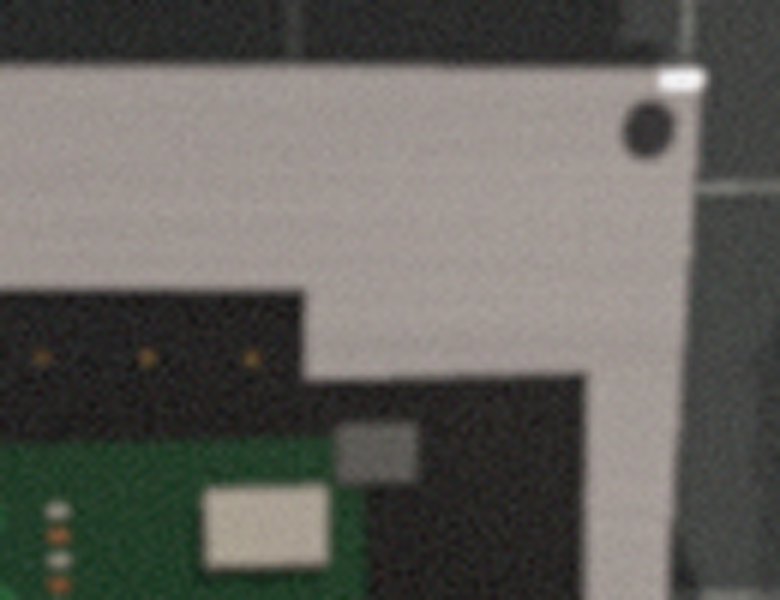

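View pics/w5c.png

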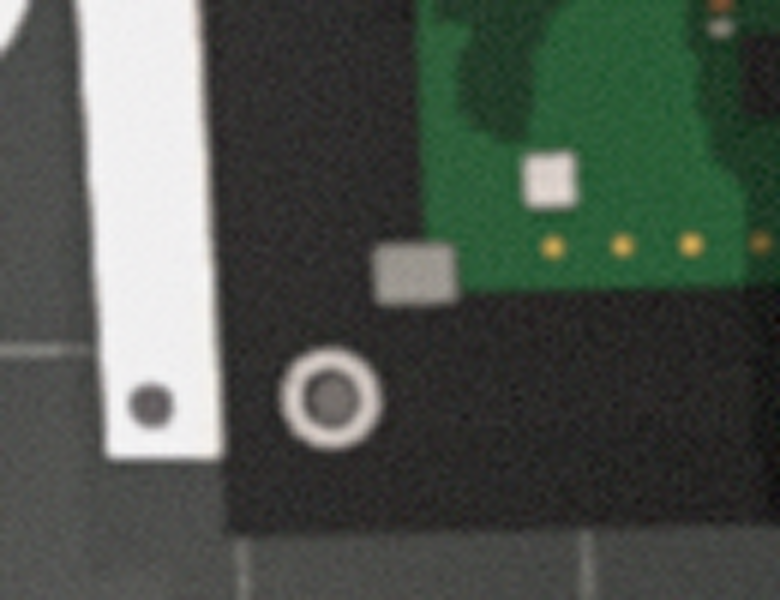

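View pics/w5d.png

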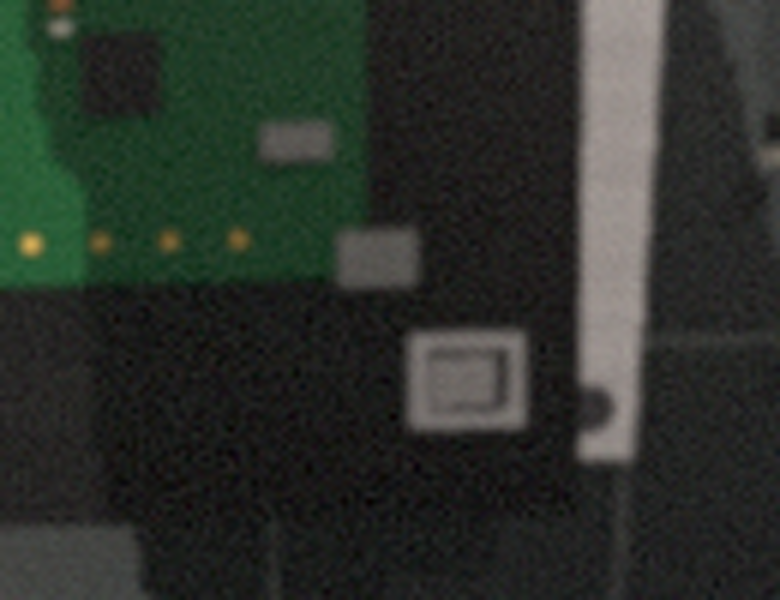

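Run:
```python
from fit import *
c=vision.camera("wrist");z=np.load("pics/w5.npz");T=wristT(c,dict(eef_pos=z["p"],eef_rot=z["r"]))
r=fitjig(c,T,[(206.7,25.5),(427.5,26.2),(415.5,197.2),(217.7,196.7)]);j=r.x
print("jig x,y,yaw,z",j.round(4),r.fun.round(2))
uv=[(231.7,81.3),(407.5,77.2),(237.8,208.8),(406.2,206.3),(255,186.3),(387.8,183.5)]
r,p=fitplate(c,T,uv,[540,120,52,0,.1,0]);print("plate",r.x.round(3),r.fun.round(2))
Rj=R.from_euler('z',j[2])
rel=Rj.inv().apply(p-[j[0],j[1],45+j[3]]);print("rel jig\n",rel.round(1))
print("yaw rel deg",np.degrees(r.x[3]-j[2]),"lean",np.degrees(r.x[4]));print(p.round(1))
```

```text
jig x,y,yaw,z [ 5.562089e+02  1.178529e+02 -1.180000e-02  8.179000e-01] [-0.19  0.04  0.03  0.11  0.09  0.    0.08 -0.17]
plate [ 5.25991e+02  1.14202e+02  5.12580e+01  1.00000e-02  1.19000e-01
 -1.10000e-02] [-0.21  0.26  0.46  0.19 -0.26  0.21  0.04 -0.31  0.24 -0.33 -0.28 -0.03]
rel jig
 [[ 33.   87.5   2.7]
 [ 37.1 -92.5   4.7]
 [-96.1  84.6  18.1]
 [-91.9 -95.3  20.1]
 [-71.8  65.2  15.5]
 [-68.5 -74.8  17. ]]
yaw rel deg 1.2482952661438707 lean 6.83596364081373
[[590.2 204.9  48.5]
 [592.3  24.9  50.5]
 [461.2 203.6  64. ]
 [463.2  23.6  65.9]
 [485.2 183.9  61.3]
 [486.8  43.9  62.9]]
```

```bash
python3 -m jog '[[2,2.95,0,0,0,0,100],[2,2.95,0,0,0,0,100],[2,2.95,0,0,0,0,100],[2,2.95,0,0,0,0,100],[0,0,0,0,0,-0.143,100],[0,0,0,0,0,-0.143,100],[0,0,0,0,0,-0.143,100],[0,0,0,0,0,-0.143,100]]'; python3 -m jog '[[0,0,0,0,0,-0.143,100],[0,0,0,0,0,-0.143,100],[0,0,0,0,0,-0.143,100],[0,0,0,0,0,-0.143,100],[0,0,0,0,0,-0.143,100],[0,0,0,0,0,-0.143,100],[0,0,0,0,0,-0.14,100],[0,0,0,0,0,0,100]]'; python3 -m jog '[[0,0,4,0,0,0,100],[0,0,4,0,0,0,100],[0,0,4,0,0,0,100],[0,0,4,0,0,0,100],[0,0,2,0,0,0,100],[0,0,2,0,0,0,100],[0,0,0,0,0,0,100],[0,0,0,0,0,0,100]]'
```

```text
clock: 10.2
eef_pos: [528.1, -0.6, 265.9]
eef_rot: [-3.141, 0.001, 0.572]
wrist_force: [0.7, 0.9, 0.0]
finger_gap: 94.2
clock: 11.0
eef_pos: [528.0, -0.7, 266.0]
eef_rot: [-3.141, -0.0, 1.566]
wrist_force: [-0.4, -0.0, -0.7]
finger_gap: 93.8
clock: 11.8
eef_pos: [527.8, -1.1, 66.8]
eef_rot: [-3.141, -0.0, 1.561]
wrist_force: [0.0, 0.5, 0.3]
finger_gap: 93.8
```

```bash
python3 -m jog '[[0,0,1,0,0,0,100],[0,0,1,0,0,0,100],[0.3,0,0,0,0,0,100],[0.3,0,0,0,0,0,100],[0,0,0,0,0,0,100]]'; for i in 1 ; do python3 -m jog '[[0.2,0,0,0,0,0,100],[0,0,0,0,0,0,100]]';  python3 -m jog '[[0.15,0,0,0,0,0,100],[0,0,0,0,0,0,100]]'; python3 -m jog '[[0.15,0,0,0,0,0,100],[0,0,0,0,0,0,100]]'; python3 -m jog '[[0.15,0,0,0,0,0,100],[0,0,0,0,0,0,100]]'; done
python3 -c "
from h import *
cv2.imwrite('pics/s6.png',cv2.resize(vision.camera('side')['color'][160:280,250:400],None,fx=5,fy=5,interpolation=cv2.INTER_CUBIC));cv2.imwrite('pics/t6.png',cv2.resize(vision.camera('top')['color'][180:290,190:360],None,fx=4.6,fy=4.6,interpolation=cv2.INTER_CUBIC))"
```

```text
clock: 12.3
eef_pos: [527.7, 4.9, 46.8]
eef_rot: [3.141, -0.0, 1.563]
wrist_force: [0.3, -0.9, 0.7]
finger_gap: 93.8
clock: 12.5
eef_pos: [527.7, 6.7, 46.7]
eef_rot: [3.141, -0.0, 1.563]
wrist_force: [0.2, 0.6, 0.2]
finger_gap: 94.0
clock: 12.7
eef_pos: [527.6, 8.2, 46.5]
eef_rot: [3.141, -0.0, 1.563]
wrist_force: [0.0, -0.9, 0.4]
finger_gap: 94.0
clock: 12.9
eef_pos: [527.6, 9.6, 46.4]
eef_rot: [-3.142, -0.0, 1.563]
wrist_force: [0.3, 0.1, 1.0]
finger_gap: 93.9
clock: 13.1
eef_pos: [527.6, 11.2, 46.4]
eef_rot: [-3.142, -0.0, 1.563]
wrist_force: [0.2, -0.3, -0.1]
finger_gap: 94.3
```

View pics/s6.png

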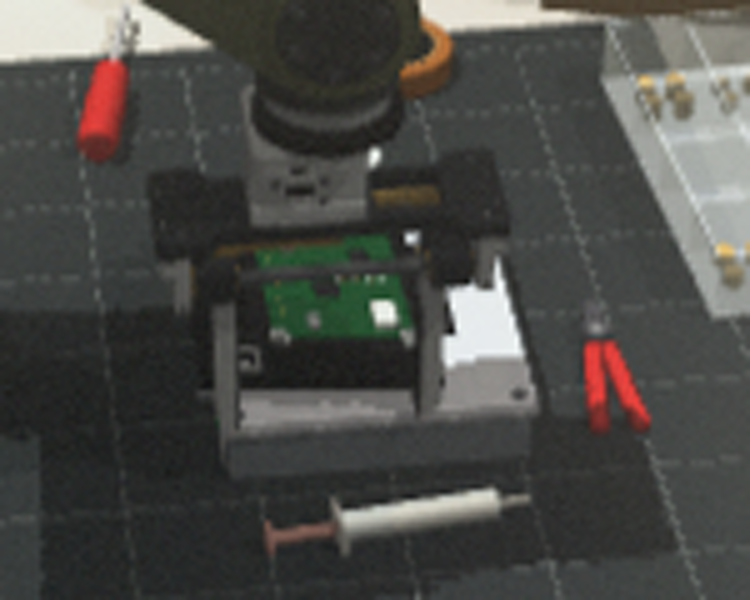

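View pics/t6.png

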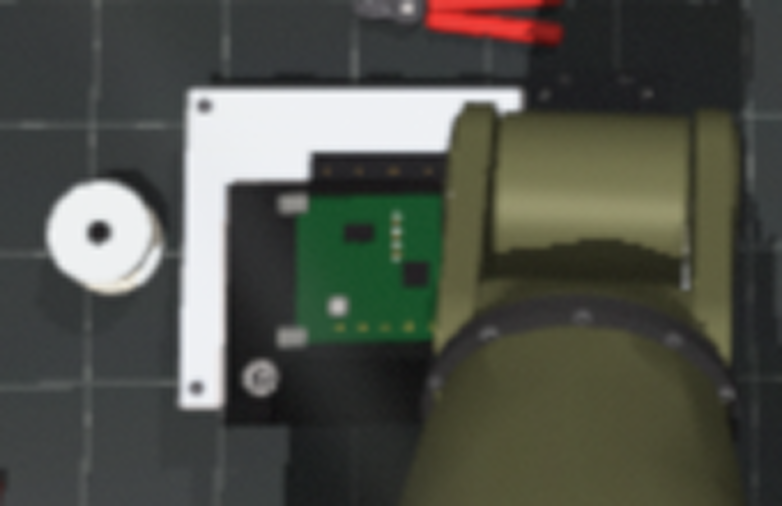

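```bash
for i in 1; do python3 -m jog '[[0.1,0,0,0,0,0,100],[0.1,0,0,0,0,0,100]]'; python3 -m jog '[[0.1,0,0,0,0,0,100]]'; python3 -m jog '[[0.1,0,0,0,0,0,100]]'; python3 -m jog '[[0.1,0,0,0,0,0,100]]';python3 -m jog '[[0.1,0,0,0,0,0,100]]';done | egrep "pos|force"
```

```text
eef_pos: [527.6, 13.1, 46.5]
wrist_force: [0.4, 0.0, 0.1]
eef_pos: [527.6, 14.1, 46.4]
wrist_force: [-0.3, -0.2, -0.3]
eef_pos: [527.6, 15.0, 46.4]
wrist_force: [-0.7, -2.0, -0.1]
eef_pos: [527.5, 16.0, 46.4]
wrist_force: [-1.2, -2.3, 0.1]
eef_pos: [527.6, 17.0, 46.4]
wrist_force: [-1.8, -2.6, 0.7]
```

```bash
python3 -m jog '[[0.1,0,0,0,0,0,100],[0.1,0,0,0,0,0,100],[0.05,0,0,0,0,0,100],[0,0,0,0,0,0,100]]'; python3 -m jog '[[-1,0,0,0,0,0,100],[-1,0,0,0,0,0,100],[0,0,-4,0,0,0,100],[0,0,-4,0,0,0,100],[0,0,-4,0,0,0,100],[0,0,-4,0,0,0,100],[0,0,-4,0,0,0.142,100],[0,0,-2,0,0,0.142,100]]'; python3 -m jog '[[0,0,0,0,0,0.142,100],[0,0,0,0,0,0.142,100],[0,0,0,0,0,0.142,100],[0,0,0,0,0,0.142,100],[0,0,0,0,0,0.142,100],[0,0,0,0,0,0.142,100],[0,0,0,0,0,0.142,100],[0,0,0,0,0,0.142,100]]';  python3 -m jog '[[0,0,0,0,0,0.15,100],[-2,-2.95,0,0,0,0,100],[-2,-2.95,0,0,0,0,100],[-2,-2.95,0,0,0,0,100],[-2,-2.95,0,0,0,0,100],[0,0,0,0,0,0,100],[0,0,0,0,0,0,100]]'
python3 - <<'E'
from h import *
s=monitor.read_state();c=vision.camera("wrist");im=c["color"];cv2.imwrite("pics/w7.png",im)
np.savez("pics/w7.npz",p=s["eef_pos"],r=s["eef_rot"]);print(s["eef_pos"],s["eef_rot"])
for k,(a,b) in dict(a=(15,200),b=(15,310),c=(120,200),d=(120,310)).items():
    cv2.imwrite(f"pics/w7{k}.png",cv2.resize(im[a:a+100,b:b+130],None,fx=6,fy=6,interpolation=cv2.INTER_CUBIC))
E
```

```text
clock: 14.2
eef_pos: [527.7, 19.7, 46.5]
eef_rot: [3.141, -0.0, 1.563]
wrist_force: [-0.3, -0.7, 0.1]
finger_gap: 94.1
clock: 15.0
eef_pos: [528.0, -1.4, 270.1]
eef_rot: [3.137, -0.001, 1.273]
wrist_force: [0.6, 0.2, -0.1]
finger_gap: 93.5
clock: 15.8
eef_pos: [527.4, -1.3, 266.5]
eef_rot: [-3.142, 0.0, 0.136]
wrist_force: [-0.6, 0.1, -0.2]
finger_gap: 93.9
clock: 16.5
eef_pos: [448.5, 117.8, 266.7]
eef_rot: [-3.142, -0.001, -0.006]
wrist_force: [-0.4, -0.3, -0.4]
finger_gap: 94.0
[448.4590472  117.78588411 266.71360366] [-3.14157374e+00 -6.36387280e-04 -6.37086410e-03]
```

View pics/w7a.png

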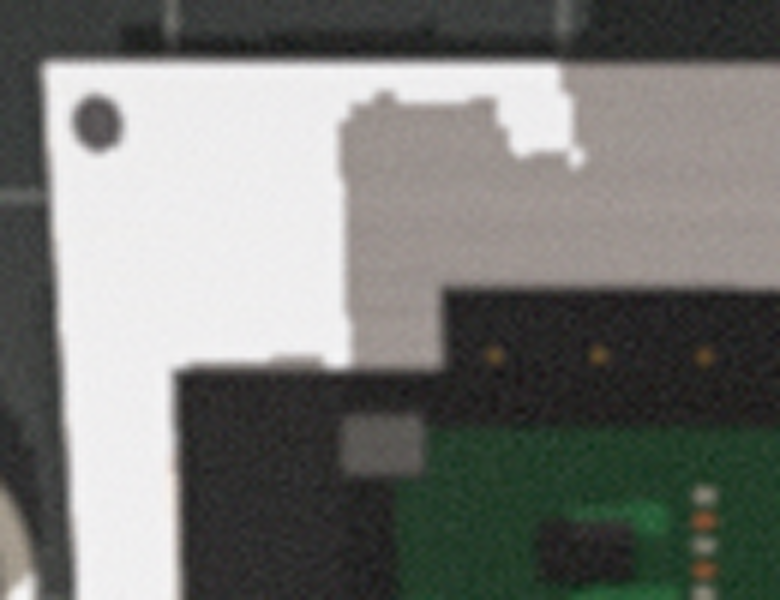

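View pics/w7b.png

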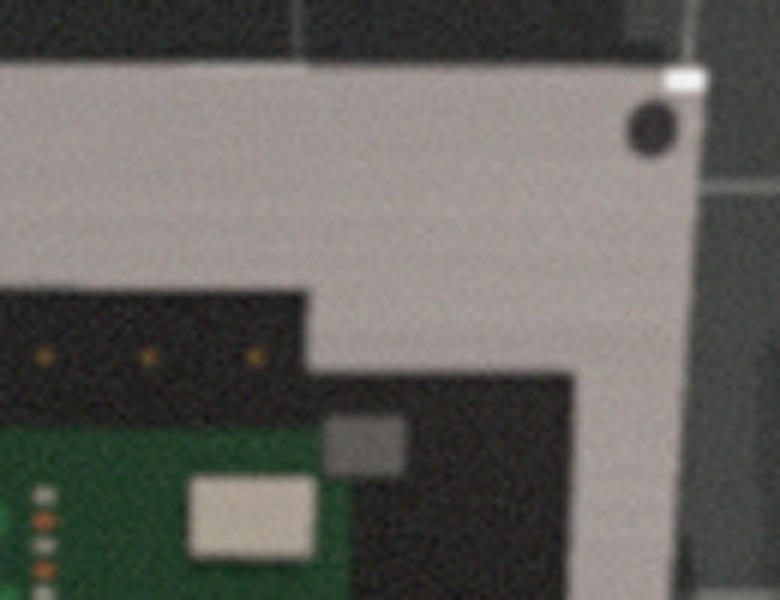

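View pics/w7c.png

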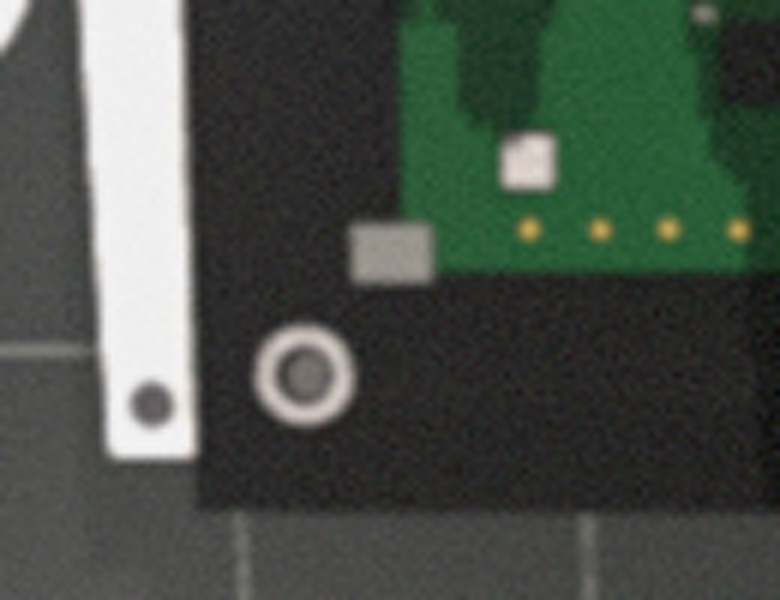

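View pics/w7d.png

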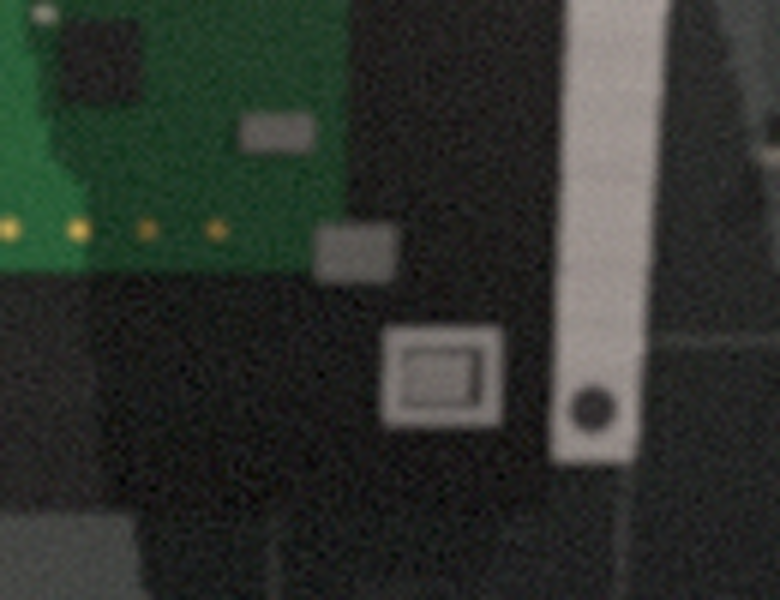

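Run:
```python
from fit import *
c=vision.camera("wrist");z=np.load("pics/w7.npz");T=wristT(c,dict(eef_pos=z["p"],eef_rot=z["r"]))
r=fitjig(c,T,[(207,25.3),(427.7,26.2),(415.7,197.2),(217.8,196.7)]);j=r.x
print("jig x,y,yaw,z",j.round(4),r.fun.round(2))
uv=[(229.2,76.8),(405.8,77.2),(233,205),(401.7,205.3),(250.8,182.5),(383.7,182.7)]
r,p=fitplate(c,T,uv,[540,120,52,0,.1,0]);print("plate",r.x.round(3),r.fun.round(2))
Rj=R.from_euler('z',j[2])
rel=Rj.inv().apply(p-[j[0],j[1],45+j[3]]);print("rel jig\n",rel.round(1))
print("yaw rel deg",np.degrees(r.x[3]-j[2]),"lean",np.degrees(r.x[4]));print(p.round(1))
```

```text
jig x,y,yaw,z [ 5.561418e+02  1.180286e+02 -1.100000e-02  5.602000e-01] [-0.27  0.09  0.11  0.11  0.05  0.01  0.13 -0.24]
plate [ 5.28277e+02  1.17871e+02  5.07830e+01 -9.00000e-03  1.20000e-01
 -0.00000e+00] [-0.06  0.03  0.02 -0.01 -0.17  0.12  0.05  0.15  0.3  -0.17 -0.14 -0.11]
rel jig
 [[ 37.2  89.7   3.4]
 [ 37.6 -90.3   3.4]
 [-91.8  89.4  19. ]
 [-91.5 -90.6  19. ]
 [-68.   69.5  16.1]
 [-67.7 -70.5  16.1]]
yaw rel deg 0.10727499977531983 lean 6.90069915413283
[[594.3 207.3  48.9]
 [592.7  27.3  48.9]
 [465.3 208.4  64.5]
 [463.7  28.5  64.6]
 [488.9 188.2  61.7]
 [487.7  48.2  61.7]]
```

```bash
python3 -m jog '[[-0.9,0,4,0,0,0.003,100],[0,0,4,0,0,0,100],[0,0,4,0,0,0,100],[0,0,4,0,0,0,100],[0,0,3,0,0,0,100],[0,0,2,0,0,0,100],[0,0,0,0,0,0,100],[0,0,0,0,0,0,100]]'; python3 -m jog '[[0,0,0.5,0,0,0,100],[0,0,0.4,0,0,0,100],[0,0,0,0,0,0,100],[0,0,0,0,0,0,100]]'
```

```text
clock: 17.4
eef_pos: [439.9, 117.6, 56.9]
eef_rot: [3.142, 0.0, -0.011]
wrist_force: [0.9, -0.6, 0.5]
finger_gap: 93.9
clock: 17.8
eef_pos: [439.5, 118.2, 47.7]
eef_rot: [-3.142, -0.0, -0.01]
wrist_force: [-0.7, -0.3, -0.5]
finger_gap: 93.9
```

```bash
python3 -m jog '[[0.3,0,0.05,0,0,0,100],[0.3,0,0,0,0,0,100],[0.2,0,0,0,0,0,100],[0.2,0,0,0,0,0,100],[0.2,0,0,0,0,0,100]]'; python3 -m jog '[[0.2,0,0,0,0,0,100],[0.2,0,0,0,0,0,100]]';python3 -m jog '[[0.2,0,0,0,0,0,100],[0.2,0,0,0,0,0,100]]';python3 -m jog '[[0.2,0,0,0,0,0,100],[0.2,0,0,0,0,0,100]]';python3 -m jog '[[0.2,0,0,0,0,0,100],[0,0,0,0,0,0,100]]'
python3 -c "
from h import *
cv2.imwrite('pics/s8.png',cv2.resize(vision.camera('side')['color'][160:280,250:400],None,fx=5,fy=5,interpolation=cv2.INTER_CUBIC));cv2.imwrite('pics/t8.png',cv2.resize(vision.camera('top')['color'][180:290,190:360],None,fx=4.6,fy=4.6,interpolation=cv2.INTER_CUBIC));cv2.imwrite('pics/w8.png',vision.camera('wrist')['color'])"
```

```text
clock: 18.3
eef_pos: [451.5, 118.0, 46.9]
eef_rot: [-3.142, 0.0, -0.01]
wrist_force: [0.2, -1.1, 0.4]
finger_gap: 93.8
clock: 18.5
eef_pos: [455.4, 118.0, 46.9]
eef_rot: [3.142, 0.0, -0.01]
wrist_force: [-1.6, -0.5, 0.2]
finger_gap: 94.0
clock: 18.7
eef_pos: [459.3, 117.9, 46.8]
eef_rot: [3.141, 0.001, -0.01]
wrist_force: [-0.7, 0.1, -0.1]
finger_gap: 94.0
clock: 18.9
eef_pos: [463.4, 117.9, 46.9]
eef_rot: [3.142, 0.0, -0.01]
wrist_force: [-1.1, -0.4, -1.2]
finger_gap: 94.3
clock: 19.1
eef_pos: [465.7, 117.9, 47.0]
eef_rot: [-3.142, -0.001, -0.01]
wrist_force: [-0.3, 0.3, 0.2]
finger_gap: 94.5
```

View pics/s8.png

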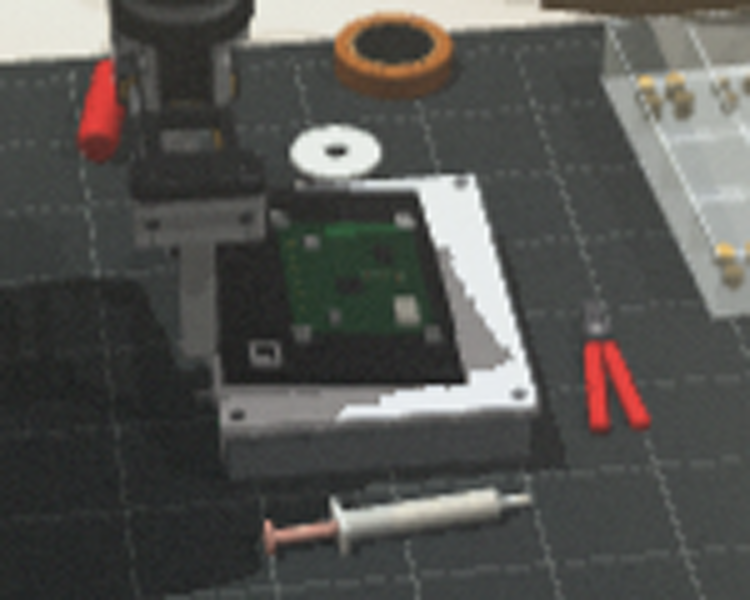

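View pics/t8.png

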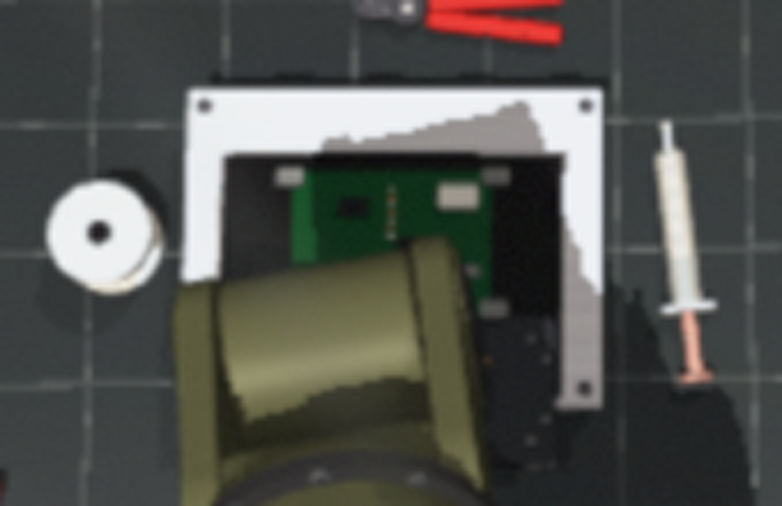

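View pics/w8.png

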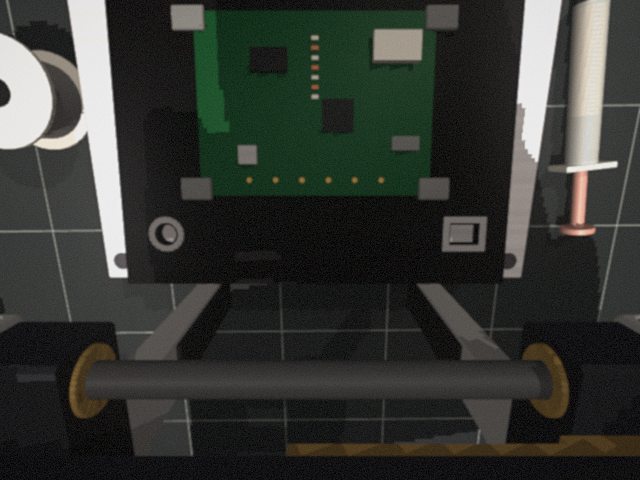

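```bash
for i in 1; do python3 -m jog '[[0.2,0,0,0,0,0,100],[0.2,0,0,0,0,0,100],[0.2,0,0,0,0,0,100],[0.2,0,0,0,0,0,100]]';  python3 -m jog '[[0.1,0,0,0,0,0,100],[0.1,0,0,0,0,0,100]]'; python3 -m jog '[[0.1,0,0,0,0,0,100]]'; python3 -m jog '[[0.1,0,0,0,0,0,100]]';  done | egrep "pos|force"
python3 -c "
from h import *
cv2.imwrite('pics/w9.png',vision.camera('wrist')['color'])"
```

```text
eef_pos: [473.4, 117.8, 46.9]
wrist_force: [-1.7, 0.3, -0.8]
eef_pos: [475.4, 117.8, 46.9]
wrist_force: [-1.9, 1.0, -0.6]
eef_pos: [476.4, 117.8, 46.9]
wrist_force: [-0.9, 0.2, -0.4]
eef_pos: [477.4, 117.8, 47.0]
wrist_force: [-1.1, -0.3, -0.6]
```

View pics/w9.png

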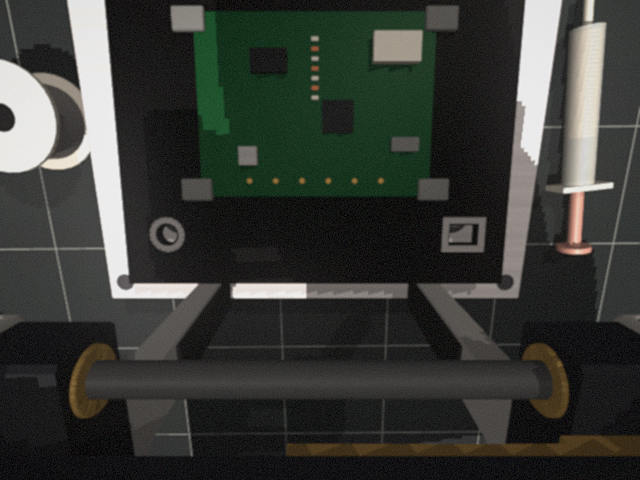

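```bash
for i in 1; do python3 -m jog '[[0.1,0,0,0,0,0,100]]';  python3 -m jog '[[0.1,0,0,0,0,0,100]]'; python3 -m jog '[[0.1,0,0,0,0,0,100]]'; python3 -m jog '[[0.05,0,0,0,0,0,100]]';  done | egrep "pos|force"
python3 -c "
from h import *
cv2.imwrite('pics/w10.png',vision.camera('wrist')['color'])"
```

```text
eef_pos: [478.4, 117.8, 46.9]
wrist_force: [-1.5, 0.1, -0.2]
eef_pos: [479.5, 117.8, 47.0]
wrist_force: [-1.1, 0.6, 0.0]
eef_pos: [480.7, 117.8, 47.1]
wrist_force: [0.6, -0.5, 0.0]
eef_pos: [481.1, 117.8, 47.1]
wrist_force: [0.2, -0.4, -0.3]
```

View pics/w10.png

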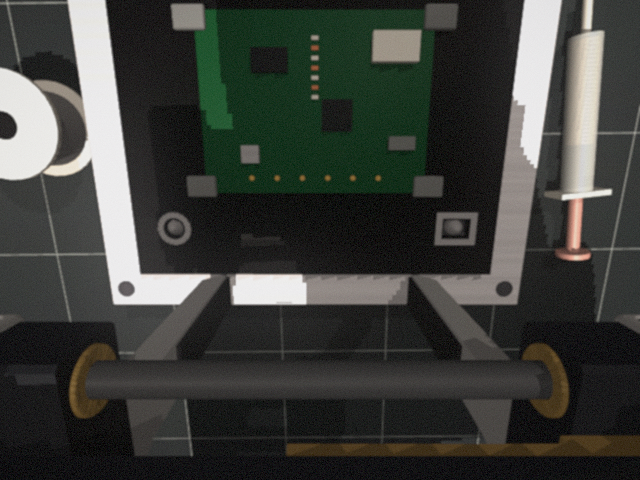

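```bash
python3 -m jog '[[-1,0,0,0,0,0,100],[-2,0,0,0,0,0,100],[0,0,-4,0,0,0,100],[0,0,-4,0,0,0,100],[0,0,-4,0,0,0,100],[0,0,-4,0,0,0,100],[0,0,-4,0,0,0,100],[0,0,-2,0,0,0,100]]'; python3 -m jog '[[0,0,0,0,0,0,100],[0,0,0,0,0,0,100],[0,0,0,0,0,0,100]]'
python3 - <<'E'
from h import *
s=monitor.read_state();c=vision.camera("wrist");im=c["color"];cv2.imwrite("pics/w11.png",im)
np.savez("pics/w11.npz",p=s["eef_pos"],r=s["eef_rot"])
for k,(a,b) in dict(a=(15,200),b=(15,310),c=(120,200),d=(120,310)).items():
    cv2.imwrite(f"pics/w11{k}.png",cv2.resize(im[a:a+100,b:b+130],None,fx=6,fy=6,interpolation=cv2.INTER_CUBIC))
cv2.imwrite('pics/s11.png',cv2.resize(vision.camera('side')['color'][160:280,250:400],None,fx=5,fy=5,interpolation=cv2.INTER_CUBIC))
E
```

```text
clock: 21.35
eef_pos: [450.7, 118.2, 270.3]
eef_rot: [-3.141, -0.004, -0.01]
wrist_force: [-0.0, -0.5, -0.8]
finger_gap: 94.1
clock: 21.65
eef_pos: [450.2, 118.0, 265.4]
eef_rot: [3.141, 0.002, -0.01]
wrist_force: [0.5, -0.4, -0.2]
finger_gap: 94.2
```

View pics/w11.png

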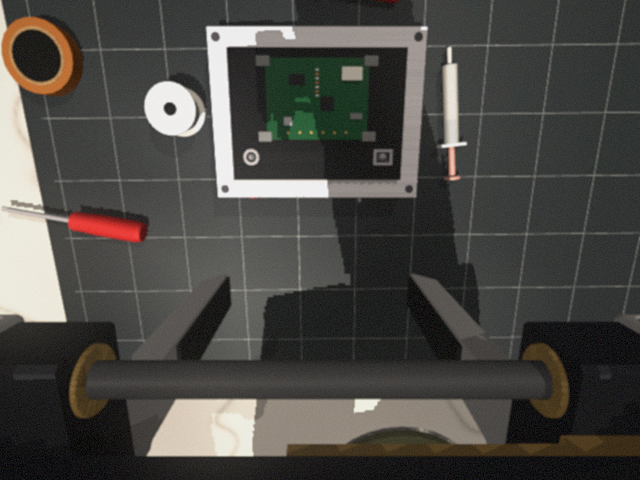

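View pics/w11c.png

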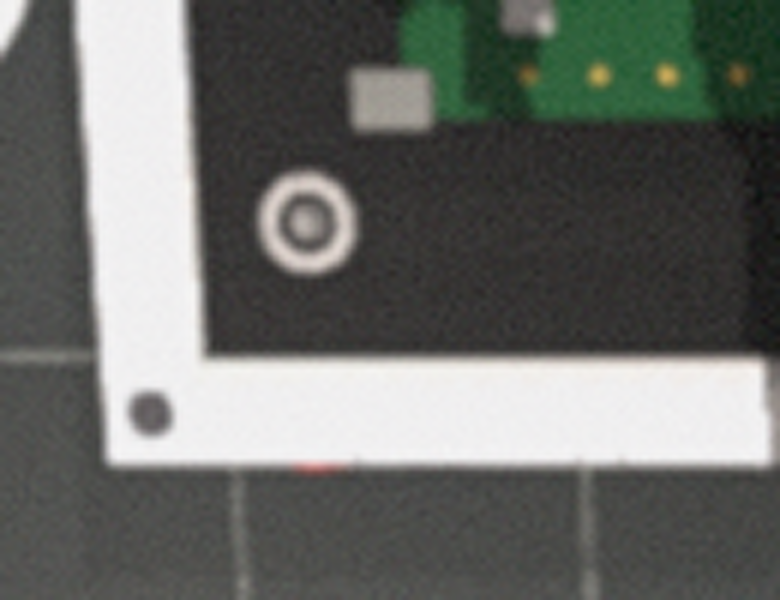

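View pics/w11d.png

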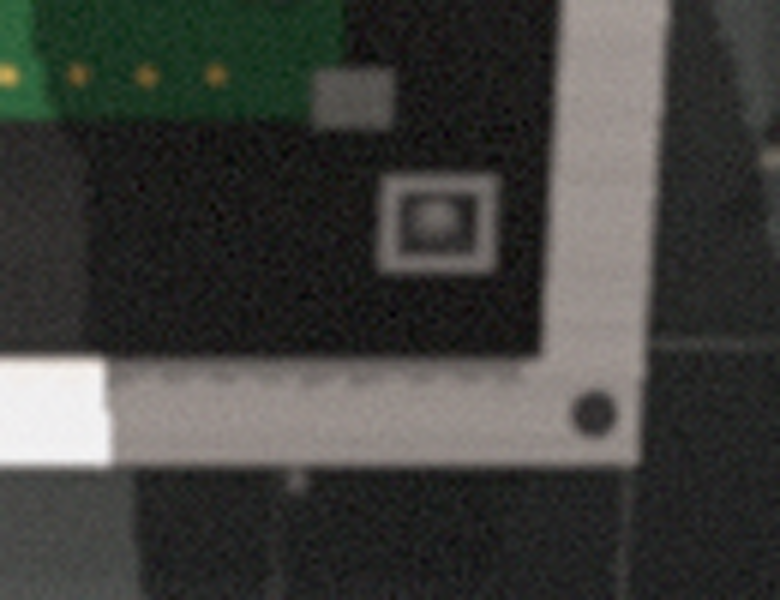

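View pics/s11.png

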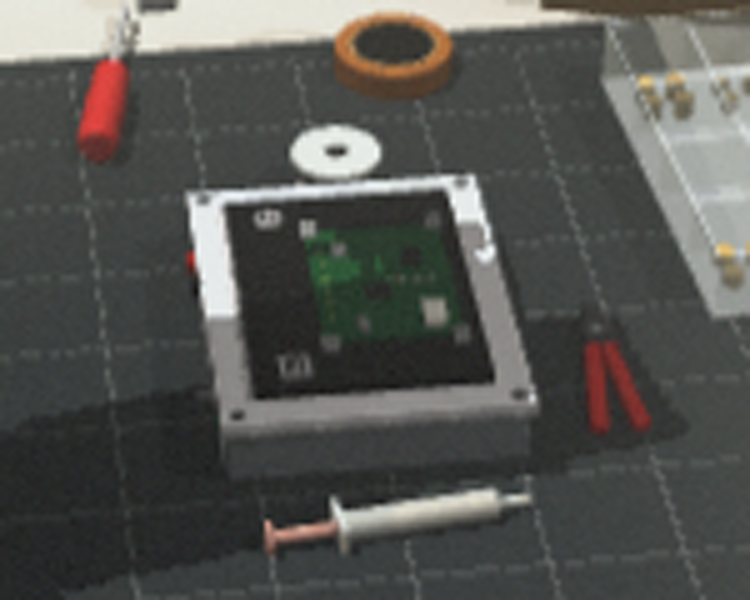

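View pics/w11a.png

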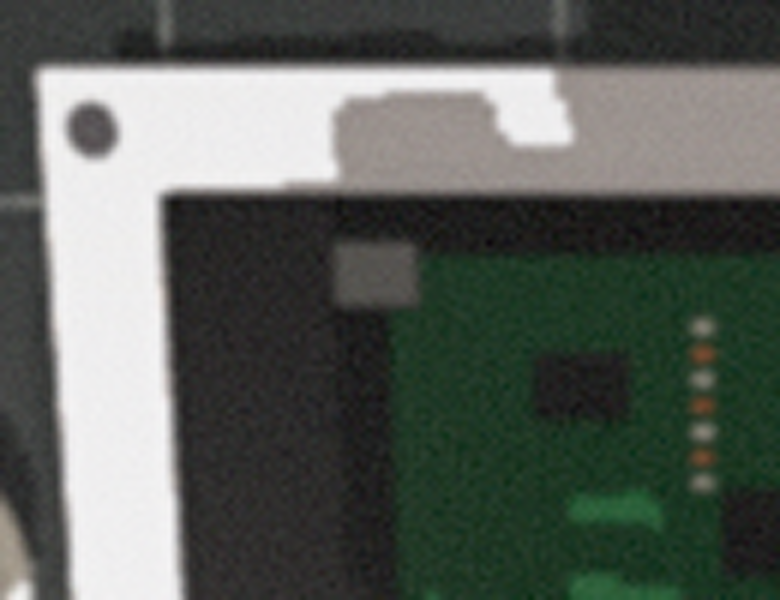

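View pics/w11b.png

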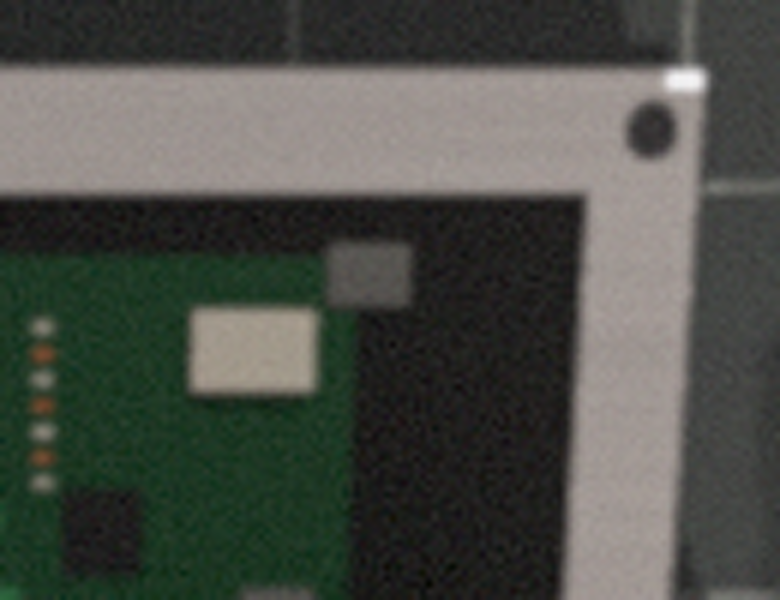

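Run:
```python
from fit import *
c=vision.camera("wrist");z=np.load("pics/w11.npz");T=wristT(c,dict(eef_pos=z["p"],eef_rot=z["r"]))
r=fitjig(c,T,[(206.2,26.3),(427.8,26.7),(416.7,197.5),(217.8,197.5)]);j=r.x
print("jig",j.round(4),r.fun.round(2))
uv=[(227.2,47.7),(407.5,47.8),(234.2,179.5),(400.2,179.2),(251.2,157),(383,157.2)]
r,p=fitplate(c,T,uv,[540,120,52,0,.1,0]);print("plate",r.x.round(3),r.fun.round(2))
print(R.from_euler('z',j[2]).inv().apply(p-[j[0],j[1],45+j[3]]).round(1))
print("yaw rel",np.degrees(r.x[3]-j[2]),"tilts",np.degrees(r.x[4:]))
s=monitor.read_state();print(s["wrist_force"],s["qd"].round(3))
t=vision.camera("top");cv2.imwrite("pics/t12.png",t["color"])
a=cv2.imread("pics/top0.png");d=cv2.absdiff(a,t["color"])
for n,u in dict(spool=(213,232),syr=(338,235),cut=(295,183),scr=(160,284),tape=(157,210),bottle=(495,205),cal=(490,310)).items():
    g=d[u[1]-25:u[1]+25,u[0]-25:u[0]+25].max(2); print(n,(g>60).sum())
```

```text
jig [ 5.563687e+02  1.176468e+02 -1.150000e-02  3.820000e-02] [-0.   -0.02  0.14 -0.29 -0.47  0.22  0.31  0.13]
plate [ 5.56410e+02  1.17548e+02  4.29400e+01 -1.20000e-02  1.80000e-02
 -1.00000e-03] [-0.11 -0.06 -0.17 -0.05 -0.09  0.09  0.15  0.52  0.43 -0.19 -0.19 -0.29]
[[ 65.2  89.9   2.6]
 [ 65.1 -90.1   2.8]
 [-64.8  89.9   5. ]
 [-64.9 -90.1   5.2]
 [-40.8  69.9   4.6]
 [-40.9 -70.1   4.7]]
yaw rel -0.016595877261555505 tilts [ 1.05121286 -0.06218542]
[-0.11935323 -0.46670922  0.15649175] [ 0.    -0.003 -0.009  0.001  0.003  0.001]
spool 757
syr 400
cut 711
scr 0
tape 0
bottle 0
cal 609
```

View pics/t12.png

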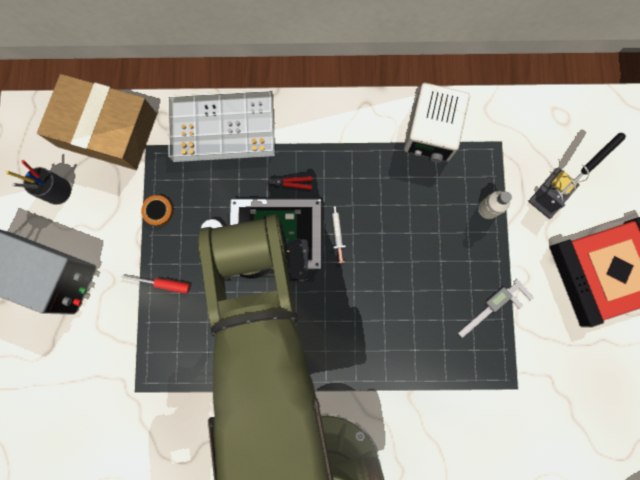

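```bash
python3 -m jog '[[-2.5,0,3,0,0,0,100],[-2.5,0,3,0,0,0,100],[0,0,0,0,0.15,0,100],[0,0,0,0,0.15,0,100],[0,0,0,0,0.15,0,100],[0,0,0,0,0.15,0,100],[0,0,0,0,0.15,0,100],[0,0,0,0,0.15,0,100]]'
python3 -m jog '[[0,0,0,0,0,0,100],[0,0,0,0,0,0,100],[0,0,0,0,0,0,100]]'
python3 - <<'E'
from h import *
s=monitor.read_state();c=vision.camera("wrist");im=c["color"];cv2.imwrite("pics/w13.png",im)
np.savez("pics/w13.npz",p=s["eef_pos"],r=s["eef_rot"])
E
```

```text
clock: 22.65
eef_pos: [400.8, 111.5, 211.2]
eef_rot: [-3.14, -0.864, -0.007]
wrist_force: [1.9, -0.5, 1.4]
finger_gap: 93.7
clock: 22.95
eef_pos: [402.4, 110.6, 212.4]
eef_rot: [-3.141, -0.858, -0.011]
wrist_force: [0.1, 0.2, 0.1]
finger_gap: 93.7
```

View pics/w13.png

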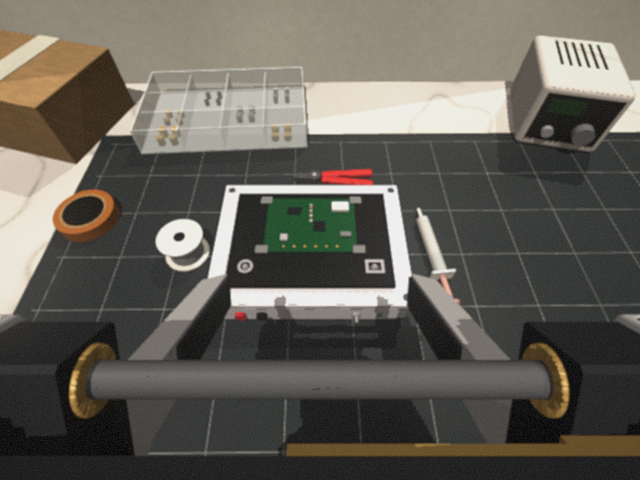

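Run:
```python
import cv2
im=cv2.imread("pics/w13.png")
cv2.imwrite("pics/w13a.png",cv2.resize(im[180:310,200:300],None,fx=6,fy=6,interpolation=cv2.INTER_CUBIC)[180:])
cv2.imwrite("pics/w13b.png",cv2.resize(im[210:310,320:420],None,fx=6,fy=6,interpolation=cv2.INTER_CUBIC))
```

```text
(no output)
```

View pics/w13a.png

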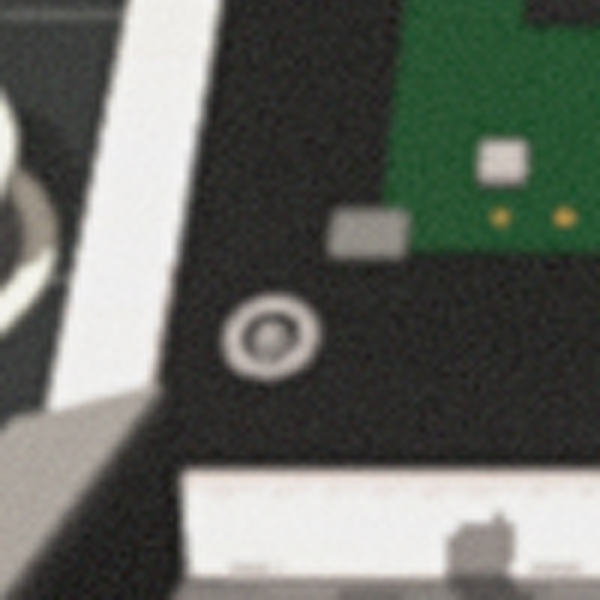

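View pics/w13b.png

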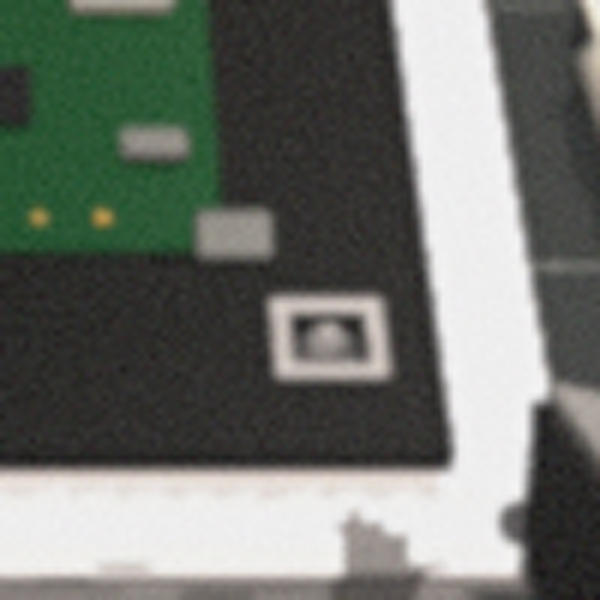

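Run:
```python
from fit import *
c=vision.camera("wrist");z=np.load("pics/w13.npz");T=wristT(c,dict(eef_pos=z["p"],eef_rot=z["r"]))
Rj=R.from_euler('z',-.011)
for y in (60,-60):
  for dz in (0,1,2,4):
    a=proj(c,Rj.apply([-65,y,45+dz])+[556.3,117.8,0],T);b=proj(c,Rj.apply([-85,y,45])+[556.3,117.8,0],T);print(y,dz,a.round(1),b.round(1),(b-a)[1].round(2))
print((monitor.read_state()["wrist_force"]).round(2))
```

```text
60 0 [252.7 288.6] [250.6 306.1] 17.45
60 1 [252.5 288.2] [250.6 306.1] 17.9
60 2 [252.4 287.8] [250.6 306.1] 18.34
60 4 [252.1 286.9] [250.6 306.1] 19.24
-60 0 [366.4 288.6] [367.9 306.1] 17.45
-60 1 [366.5 288.2] [367.9 306.1] 17.9
-60 2 [366.6 287.7] [367.9 306.1] 18.34
-60 4 [366.8 286.8] [367.9 306.1] 19.24
[-0.77  0.42  0.07]
```

```bash
python3 -m jog '[[0,0,-2,0,0,0,100],[0,0,0,0,0,0,100],[0,0,0,0,0,0,100]]'; python3 -c "
from cell import order; print(order.sign_off())"
```

```text
clock: 23.35
eef_pos: [387.1, 110.8, 225.2]
eef_rot: [-3.141, -0.86, -0.009]
wrist_force: [0.4, 0.2, -1.0]
finger_gap: 94.2
the job is handed in; nothing more can be done
None
```

The plate is home: both holes have dropped over their pins, and the job was handed in at 23.4 s with the arm clear.

**What I did:** I pushed the plate's left edge with both open fingertips, which squared it but overshot by about 4 mm. I corrected that from the right edge, then pushed the robot-side edge forward about 28 mm until the plate dropped. The measured push force stayed under about 4 N.

**Last checks:**
- **Position:** the wrist camera puts the plate within about 0.2 mm and 0.02° of home. Both pin noses show in their holes.
- **Flatness:** a close view just after the drop put the near edge's top face about 6 mm above the jig, which means flat.
    - The 6-parameter fit from the last high view disagreed, showing a 1° tilt and plate heights up to 3 mm too low. A width comparison in that same picture showed near and far edges level within about 0.5 mm, so I put the tilt down to the fit.
    - The tilted view was too coarse to settle this: it could not tell flat from about 2 mm raised.
- **Other things on the bench:** they look unmoved in the pictures. A pixel comparison with the first top picture showed no change at the screwdriver, tape roll and bottle. It flagged the spool, syringe, cutters and calliper, which I put down to the arm and its shadow, having checked those four only by eye.

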